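Pin the diverter paddle into its clevis

ROBOT

A 6-joint arm with a two-finger parallel gripper is mounted at the origin on the work surface. World frame = base frame: x ahead of the robot, y to its left, z up, the work surface at z = 0. Lengths are in m, angles in degrees, forces in N, time in s.
With the tool pointing down it reaches from about 0.375 to 0.9 m from the base axis. Payload 3.1 kg.
Tool frame: the origin (TCP) lies between the finger pads; the fingertips stand 11 mm ahead of it and the grasp point (between the pads) lies 8 mm behind it; z points along the fingers, y is the line along which they close (so a half turn about z gives the same grasp; the last joint's range is limited). The gripper opens to 87 mm and grips with 3 to 60 N. Pads are 19 mm wide; open, the fingers measure 117 mm over their backs; the gripper's body (75 mm by 190 mm) begins 51 mm behind the grasp point.
Start: joints at [-78.295, 30.224, 82.088, -0, 67.689, -10.227], TCP at [0.233, -0.58, 0.234] pointing down, gripper open.
Joint ranges: [-176.69, 176.69], [-43.24, 126.21], [12.49, 139.97], [-82, 262], [0, 151.66], [-163.58, 163.58]. Speed limits (degrees/s): [159.86, 159.86, 180, 180, 180, 180].

INTERFACE

Orientations are given as a 3x3 rotation matrix whose columns are the frame's x, y, z axes.
In Python, from rig import bot, viewer, workorder, nets gives the robot as it stands. The module is installed in compiled form; this text tells all that it offers.
- The arm moves only by the tool move_arm, never from a script. Its argument "increments" is a list of rows, each a list of 7 numbers: the shift along the tool's x, y, z normalised to -1 to 1, where 1 is 0.3 m, then the turn, a rotation vector about the tool's x, y, z normalised to -1 to 1, where 1 is pi rad, then the opening, from 0 (shut) to 1 (fully open). In form: [[tx, ty, tz, wx, wy, wz, grip], ...]. A call has 1 to 10 rows; each row is the pose to reach, as a shift and turn from the pose commanded when the call began, along the tool's axes at that moment, turning the shorter way round; what a row does not reach only later rows make up. A row lasts 1/12 s, in which the tool goes at most 41.7 mm and 7.16 degrees, less where a joint would pass 70% of its speed; a pose out of reach is approached as far as the arm can. A call with a number of a shift or a turn outside -1 to 1 is refused whole. A call with a gripper value outside its range is refused whole. The fingers move at their own pace and stop on an object; the grip force is fixed at half the most. Time passes only in rows, so rows that repeat a pose let the fingers close. It gives the time, the measured TCP pose, the force, the opening and the grip force at its end, in the units of the state.
- bot.read_state(): the state, without advancing time (a new reading comes with each control period).
- viewer.capture(name): name is "scene" or "top"; returns a dict with "image" (384x512x3 uint8, blue, green, red), "K" (3x3 intrinsics, pixels), "eye" and "orientation" of the camera in the world. Camera axes: x right, y up, looking along -z (the intrinsics and any distortion apply to the point x, -y, -z); pixel columns grow to the right and rows downward; lengths in m; the calibration is good to about 2 mm. A picture is of the moment at which its call begins. There is no depth.
- workorder.hand_in(): hands the job in; it is judged then, once.
Trained networks look in the newest picture that a camera, given by its name, has taken for a name from the list of things; names that differ only in an ending like _2 or _b are one class to them, and where a whole thing is asked for, a point or a joint stands for the part that bears it (a point fixed in the world has none). Each returns a list of dicts, best first, with "conf" (0 to 1); they miss things now and then, are a little off and sometimes report something else, mostly with a low value. They report only what shows in the picture. A call takes as long as a camera call. They do not tell look-alikes from the thing itself.
- nets.find_in(camera, thing): "location" ([column, row] in pixels, amid what is visible of it).
The state is a dict: "time_s": time; "joint_positions": joint angles; "qvel": joint speeds; "tau": joint torques, N m; "position": TCP position; "tcp_rot": TCP orientation; "force": force on the tool from outside, world axes, zero at the start; "moment": the same for the moment, N m; "opening": opening from 0.0 (shut) to 1.0 (fully open); "grasp_force": force on a finger pad.
Only numpy, scipy, OpenCV 4.12 (cv2) and the standard library are available. Lean on these libraries where they do the work, as an engineer would, in place of code of your own. Each camera call takes 0.05 s, during which the arm holds its last target. There are 200 camera calls.

TASK

Take the pin with the square grip out of the white pin block and thread it straight down through the upper ear of the clevis, the eye of the paddle and the lower ear, until its collar rests flat on the upper ear; keep hold of it until it is home, then let go. The clevis head has been clamped somewhere along its slot, so feel for the hole with the tip: press only lightly (35 N at the very most) and leave the other pins and everything else on the table where they are.

Things in the scene. Friction and masses are not known exactly. Their poses are not given: they have to be found in the camera images.
- pin_grip (a point): on the axis of the steel pin to be fitted, the middle of the clear length of its square grip; z points up along the pin. The grip is 14 x 14 mm, 56 mm long (26 mm of it above this point), flats square to the x and y axes. Below it a collar, 26 mm wide, 6 mm thick, underside 36 mm below this point. Mass 0.13 to 0.24 kg
- pin_tip (a point): centre of that pin's flat lower end, 128 mm below the grip point; z up along the pin. The round shaft is 12 mm in diameter and 92 mm long up to the collar; its first 3 mm taper from 10 to 12 mm. At first the pin stands loose and upright in the pin block, collar on the block's top
- block: white plastic pin block fixed to the table, 64 (x) x 190 (y) x 97 mm high, origin under its centre; three upright 15 mm through holes at y = -60, 0 and 60 mm, each holding a pin (which one is where varies; the other pins have a ball knob and a cross-bar and rise at most 45 mm above the block's top)
- clevis: aluminium base plate fixed to the table, 110 (x) x 150 (y) x 10 mm high, origin at table height. The grey clevis head is clamped on it. The head's holes stand in one upright line at x = 0 and y = 3 to 18 mm in this frame; that y varies and is NOT measured: find it by touch or by eye. The clamped head does not give under the pin
- clevis_top (a point): fixed point 112 mm above the base plate's origin, same axes, level with the top of the upper ear; the hole's mouth is 3 to 18 mm from here towards +y. Upper ear: 52 x 52 mm, flat, 12 mm thick (100 to 112 mm above the table), centred on the hole, hole 13.6 mm, no chamfer. A web behind it (-x) ends level with its top
- clevis_low (a point): fixed point 42 mm above the base plate's origin, same axes, level with the top of the lower ear (30 to 42 mm up, hole 13.6 mm). Between the ears, 64 to 78 mm up, is the eye (hole 14 mm) of a white paddle whose blade runs off to +y, at most 98 mm high. All holes share one line. Pin home: collar on the upper ear, tip 20 mm above the table
- ball_pin: the pin with a black ball knob (28 mm) in the pin block; origin at its tip. Leave it in its hole
- tee_pin: the pin with a 40 mm cross-bar in the pin block; origin at its tip. Leave it in its hole
- wrench: a wrench lying on the table
- bottle: a clear bottle, 70 mm wide, 190 mm tall, origin under its base
- bowl: a small steel bowl, 120 mm wide, 50 mm tall
- scraper: a scraper lying on the table
- brush: a brush lying on the table
- jar: a glass jar, 70 mm wide, 90 mm tall
Mind the look-alikes: they are no part of the job. What is shaped like the part that bears pin_grip but green, purple or yellow is not meant.

How it is judged (in metres and radians):
On the way, in this order (a step that is already met when the one before it is completed fails the run):
1. the pin's tip has passed the upper ear, the pin held (x of pin_tip in the frame of clevis between -0.004 and 0.004 m and y of pin_tip in the frame of clevis between -0.001 and 0.022 m and angle between pin_tip's own z axis and vertical below 0.06 rad and contact force between the fingers and pin above 0.5 N and z of pin_tip in the frame of clevis between 0.03 and 0.096 m), for 0.1 s.
2. the pin has passed the eye and the lower ear and is home to within 6 mm, still held (x of pin_tip in the frame of clevis between -0.004 and 0.004 m and y of pin_tip in the frame of clevis between -0.001 and 0.022 m and angle between pin_tip's own z axis and vertical below 0.06 rad and contact force between the fingers and pin above 0.5 N and z of pin_tip in the frame of clevis between 0.016 and 0.026 m), for 0.1 s.
At the end, for the whole second after the job is handed in: the square-grip pin stands upright (within 0.06 rad) through both ears and the eye, its collar on the upper ear (tip 20 mm +- 2.5 mm above the table, within 4 mm of the line of the holes), released and at rest (x of pin_tip in the frame of clevis between -0.004 and 0.004 m and y of pin_tip in the frame of clevis between -0.001 and 0.022 m and angle between pin_tip's own z axis and vertical below 0.06 rad and z of pin_tip in the frame of clevis between 0.0175 and 0.0225 m and linear speed of pin below 0.02 m/s and contact force between the fingers and pin below 0.1 N); the robot touches nothing.
It fails at once if the pin presses on the clevis or paddle with more than 35 N (contact force between pin and clevis above 35 N).
It fails at once if the robot pushes on the clevis or paddle with more than 35 N (contact force between any of the fingers, the arm and clevis above 35 N).
It fails at once if another pin is taken or lifted out of its hole by more than 15 mm (distance of any of ball_pin, tee_pin from where it was at the start of the episode above 0.015 m).
It fails at once if another thing on the table is moved by more than 30 mm (distance of any of wrench, bottle, bowl, scraper, brush, jar from where it was at the start of the episode above 0.03 m).
It also fails if it takes over 72 s, if anything falls off the work surface, if the arm or the gripper's body presses on something with over 40 N, if the wrist force passes 120 N, or if a joint passes its speed limit or range.

## Working session

There is one attempt and no reset: what is moved stays moved. The work goes in short steps, Python scripts to look and compute and a tool call to move; the robot and the scene stay as the last step left them, time stands still between calls to the robot, and variables do not carry over. Pictures are saved under pics/ and viewed, at most 10 in all, crops included, and the job is handed in when it is done.

Besides the shell and the picture viewer there is one more tool, called in YAML: its name, and indented under it one key for each argument. move_arm: Moves the arm, as the interface text tells. Its arguments: {"type":"object","properties":{"increments":{"type":"array"}},"required":["increments"]}

```bash
mkdir -p pics; cat > h.py <<'E'
import numpy as np, cv2
from rig import bot, viewer, workorder, nets
def cap(n,f=None):
    c=viewer.capture(n)
    if f: cv2.imwrite('pics/'+f,c['image'])
    return c
def proj(c,P):
    P=np.atleast_2d(P); q=(P-np.array(c['eye']))@np.array(c['orientation'])
    q=q*[1,-1,-1]; u=q@np.array(c['K']).T
    return u[:,:2]/u[:,2:]
def ray(c,uv):
    d=np.linalg.solve(np.array(c['K']),[uv[0],uv[1],1.])*[1,-1,-1]
    return np.array(c['orientation'])@d
def atz(c,uv,z):
    d=ray(c,uv); e=np.array(c['eye']); return e+d*(z-e[2])/d[2]
E
python3 - <<'E'
from h import *
np.set_printoptions(precision=4,suppress=True)
s=bot.read_state();print(s['time_s'],s['position'],s['force'],s['opening'])
for n in ['scene','top']:
    c=cap(n,n+'0.png');print(n,c['K'],c['eye'],c['orientation'],[k for k in c])
    for t in ['pin_grip','block','clevis','clevis_top','ball_pin','tee_pin','bottle','jar','bowl','pin_tip']:
        try: print(t,[(np.round(d['location'],1).tolist(),round(d['conf'],2)) for d in nets.find_in(n,t)][:4])
        except Exception as e: print(t,e)
a=cv2.imread('pics/scene0.png');b=cv2.imread('pics/top0.png')
E
```

```text
0.0 [ 0.2333 -0.5791  0.2326] [0.5897 0.3446 0.7959] 1.0021217968438887
scene [[370.5118   0.     258.7455]
 [  0.     370.5118 187.059 ]
 [  0.       0.       1.    ]] [ 1.3803 -0.2142  0.8107] [[ 0.2724 -0.6175  0.7379]
 [ 0.962   0.188  -0.1979]
 [-0.0166  0.7638  0.6453]] ['image', 'K', 'eye', 'orientation']
pin_grip [([173.5, 172.6], 0.7), ([130.0, 194.8], 0.62), ([144.5, 185.7], 0.56), ([151.0, 171.3], 0.53)]
block [([193.0, 203.7], 0.85)]
clevis [([327.5, 182.5], 0.68), ([193.4, 205.2], 0.5)]
clevis_top [([324.8, 185.0], 0.86)]
ball_pin [([194.5, 180.1], 0.66)]
tee_pin []
bottle [([290.8, 233.7], 0.76), ([172.1, 186.4], 0.25)]
jar [([108.9, 191.0], 0.65), ([192.6, 179.7], 0.54)]
bowl [([236.9, 256.2], 0.57)]
pin_tip [([128.6, 194.6], 0.79), ([142.2, 185.8], 0.63), ([153.2, 169.7], 0.58), ([178.0, 170.1], 0.49)]
top [[357.7584   0.     256.2068]
 [  0.     357.7584 190.2987]
 [  0.       0.       1.    ]] [ 0.4562 -0.0036  1.1689] [[ 0.0114  0.9966 -0.0818]
 [-0.9999  0.0122  0.0091]
 [ 0.0101  0.0817  0.9966]] ['image', 'K', 'eye', 'orientation']
pin_grip [([350.7, 249.5], 0.67), ([330.7, 207.0], 0.5), ([358.6, 222.5], 0.48)]
block [([313.6, 209.7], 0.91)]
clevis [([189.3, 184.3], 0.92)]
clevis_top [([184.4, 185.7], 0.7), ([115.5, 221.5], 0.2)]
ball_pin [([315.9, 201.7], 0.49)]
tee_pin []
bottle [([242.9, 127.4], 0.84)]
jar [([187.8, 188.2], 0.72), ([390.0, 243.7], 0.6), ([294.4, 210.3], 0.53)]
bowl [([282.6, 127.1], 0.74)]
pin_tip [([359.2, 221.4], 0.59), ([331.7, 206.1], 0.49)]
```

View pics/scene0.png

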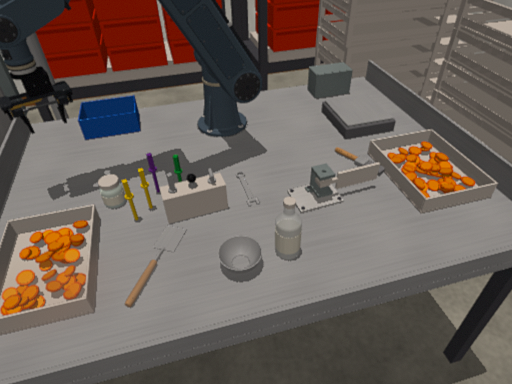

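View pics/top0.png

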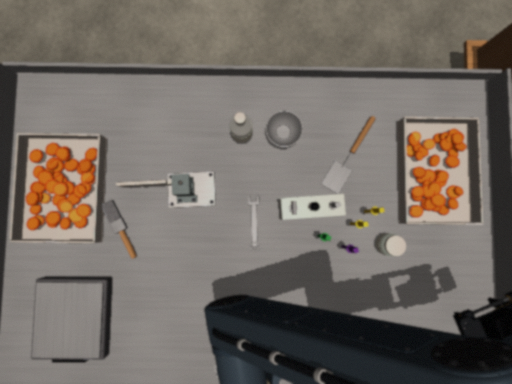

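The scene view shows the block at about (195,195). Its three pins are near (171,182), (192,180 – black ball) and (211,177). The look-alikes stand loose: purple (152,172), green (178,168), yellow (143,187) and (129,197). The clevis is at (322,182). Next I'll take a close crop of the block and clevis.

```bash
python3 - <<'E'
import cv2,numpy as np
a=cv2.imread('pics/scene0.png');b=cv2.imread('pics/top0.png')
r=lambda i,x,y,w,h:cv2.resize(i[y:y+h,x:x+w],(400,300),interpolation=cv2.INTER_CUBIC)
cv2.imwrite('pics/crop1.png',np.vstack([np.hstack([r(a,152,155,88,66),r(a,280,155,88,66)]),np.hstack([r(b,270,174,88,66),r(b,150,155,88,66)])]))
E
```

```text
(no output)
```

View pics/crop1.png

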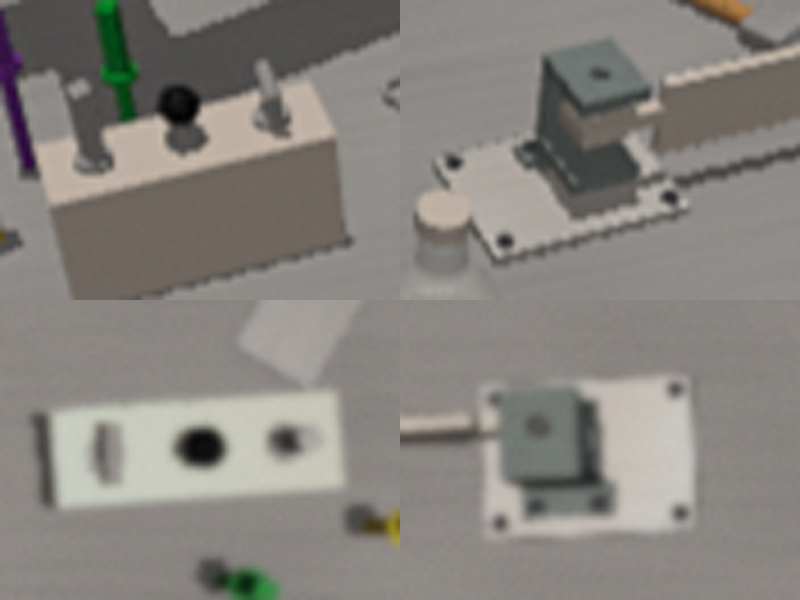

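The crop settles it. The square-grip pin is the tall one at the -y end of the block: scene crop (90,125), which is scene pixel (171,182), and top crop (295,440). The tee's bar is at top crop (105,450) and the ball is in the middle. The clevis hole shows at scene crop (602,73) and top crop (538,425). Next step: measure.

```bash
cat > m.py <<'E'
from h import *
from scipy.optimize import least_squares
np.set_printoptions(precision=4,suppress=True)
a=cap('scene');b=cap('top')
def S(x,y,ox=152): return [ox+(x%400)*.22-.39,155+y*.22-.39]
def T(x,y,o): return [o[0]+(x%400)*.22-.39,o[1]+(y-300)*.22-.39]
ob=(270,174);oc=(150,155)
# block top corners
tb=[atz(b,T(*p,ob),.097) for p in [(50,412),(338,392),(345,487),(55,507)]]
sb=[atz(a,S(*p),.097) for p in [(37,160),(50,205),(335,138),(310,82)]]
for n,q in(('top',tb),('scene',sb)):
    q=np.array(q);print('block',n,q.mean(0),[np.linalg.norm(q[i]-q[i-1]).round(4) for i in range(4)])
q=np.array(tb); print('yaw of block long axis', np.degrees(np.arctan2(*( (q[0]+q[3]-q[1]-q[2])[:2]))), (q[0]-q[1])[:2],(q[3]-q[2])[:2])
print('ball', atz(b,T(203,447,ob),.125), atz(a,S(180,103),.125))
print('collar/ base', atz(a,S(93,163),.1))
print('grip top', atz(a,S(78,87),.159), atz(b,T(308,438,ob),.159))
# clevis
tc=np.array([atz(b,T(*p,oc),.01) for p in [(485,385),(690,377),(695,530),(485,537)]])
print('plate',tc[:,:2],tc.mean(0),[np.linalg.norm(tc[i]-tc[i-1]).round(4) for i in range(4)])
print('plate holes',np.array([atz(b,T(*p,oc),.01)[:2] for p in [(495,398),(676,389),(680,513),(499,522)]]))
print('hole',atz(b,T(538,425,oc),.112),atz(a,S(602,73,280),.112))
te=np.array([atz(b,T(*p,oc),.112) for p in [(502,390),(575,388),(580,478),(504,480)]]);print('ear',te,te.mean(0))
E
python3 m.py
python3 - <<'E'
import cv2,numpy as np
b=cv2.imread('pics/top0.png').astype(int).sum(2)
print(b[178:192,170:196]); print(b[196:216,326:346])
E
```

```text
block top [ 0.4975 -0.1843  0.097 ] [np.float64(0.0626), np.float64(0.1915), np.float64(0.0629), np.float64(0.1919)]
block scene [ 0.5038 -0.1849  0.097 ] [np.float64(0.1901), np.float64(0.0475), np.float64(0.1878), np.float64(0.0644)]
yaw of block long axis -4.622413027836262 [-0.0156  0.1909] [-0.0153  0.1913]
ball [ 0.498  -0.1833  0.125 ] [ 0.4943 -0.1839  0.125 ]
collar/ base [ 0.508  -0.2459  0.1   ]
grip top [ 0.5031 -0.245   0.159 ] [ 0.503 -0.243  0.159]
plate [[0.6033 0.2725]
 [0.6109 0.126 ]
 [0.5012 0.1202]
 [0.4945 0.2691]] [0.5525 0.197  0.01  ] [np.float64(0.1088), np.float64(0.1467), np.float64(0.1098), np.float64(0.1491)]
plate holes [[0.594  0.2651]
 [0.6021 0.1359]
 [0.5132 0.1311]
 [0.5053 0.2595]]
hole [0.5645 0.2129 0.112 ] [0.5648 0.2131 0.112 ]
ear [[0.5872 0.2371 0.112 ]
 [0.5891 0.1895 0.112 ]
 [0.5302 0.1847 0.112 ]
 [0.5283 0.234  0.112 ]] [0.5587 0.2113 0.112 ]
[[406 362 357 346 344 347 349 346 346 350 347 350 347 346 346 344 347 335
  281 229 194 210 276 398 514 557]
 [486 436 372 346 343 348 343 344 334 333 325 340 337 346 347 348 350 326
  289 217 181 
[... 2330 characters left out ...]
 585 573
  539 473]
 [588 583 562 527 477 428 408 422 449 486 520 554 567 576 580 581 582 569
  543 477]
 [590 592 578 565 530 498 490 500 523 548 573 578 582 586 584 582 580 575
  539 483]
 [589 592 582 579 566 556 556 554 569 581 589 585 585 587 589 587 585 578
  545 484]
 [596 591 584 587 588 582 584 583 585 583 585 585 587 583 581 585 584 577
  553 494]
 [591 590 587 589 586 583 586 588 590 584 587 585 583 586 581 586 589 579
  557 510]
 [584 594 589 589 590 590 586 587 588 588 588 584 583 580 580 579 582 578
  558 515]
 [586 580 581 583 576 580 580 581 579 575 573 573 574 572 568 560 563 550
  532 494]
 [567 561 559 556 551 554 549 541 543 532 532 533 524 520 513 508 501 499
  482 461]]
```

```bash
cat >> h.py <<'E'
def rel(P,yaw,s=None):
    """row (shift norm., turn about tool z norm.) from current measured pose to TCP P, tool y along world yaw"""
    from scipy.spatial.transform import Rotation as Ro
    s=s or bot.read_state(); R=np.array(s['tcp_rot']); p=np.array(s['position'])
    c,n=np.cos(np.radians(yaw)),np.sin(np.radians(yaw)); y=np.array([c,n,0]); z=np.array([0,0,-1.])
    Rt=np.column_stack([np.cross(y,z),y,z])
    w=Ro.from_matrix(R.T@Rt).as_rotvec()/np.pi
    return (R.T@(np.array(P)-p)/.3).round(4), w.round(4)
E
python3 - <<'E'
from h import *
np.set_printoptions(precision=4,suppress=True)
a=cap('scene');b=cap('top')
s=bot.read_state();print(s['tcp_rot'],s['time_s'])
print('bottle',atz(b,(242.9,127.4),.1),'bowl',atz(b,(282.6,127.1),.03))
for n,p in dict(green=(325,236.5),purp=(350,249),y1=(360,224),y2=(376,210)).items(): print(n,atz(b,p,.14))
print('plate centre scene',atz(a,[280+162*.22-.39,155+182*.22-.39],.01))
for yaw in(4.6,184.6): print(yaw,rel([.503,-.244,.215],yaw))
E
```

```text
[[ 0.9277  0.3734 -0.    ]
 [ 0.3734 -0.9277  0.0001]
 [ 0.     -0.0001 -1.    ]] 1.3
bottle [0.7353 0.0293 0.1   ] bowl [ 0.7564 -0.0973  0.03  ]
green [ 0.4104 -0.2113  0.14  ]
purp [ 0.3757 -0.2827  0.14  ]
y1 [ 0.4471 -0.3122  0.14  ]
y2 [ 0.4879 -0.359   0.14  ]
plate centre scene [0.5552 0.197  0.01  ]
4.6 (array([ 1.2515, -0.7026,  0.0618]), array([-0.    , -0.    , -0.4037]))
184.6 (array([ 1.2515, -0.7026,  0.0618]), array([-0.    ,  0.    ,  0.5963]))
```

move_arm:
  increments:
    - [0.9,-0.5,0,0,0,-0.38,1]
    - [0.9,-0.5,0,0,0,-0.38,1]
    - [0.9,-0.5,0,0,0,-0.38,1]
    - [0.9,-0.5,0,0,0,-0.38,1]
    - [0.9,-0.5,0,0,0,-0.38,1]
    - [0.9,-0.5,0,0,0,-0.38,1]
    - [0.9,-0.5,0,0,0,-0.38,1]
    - [0.9,-0.5,0,0,0,-0.38,1]
    - [0.9,-0.5,0,0,0,-0.38,1]
    - [0.9,-0.5,0,0,0,-0.38,0.7]

```text
time_s: 2.13
position: [0.429, -0.3381, 0.2337]
tcp_rot: [[-0.015, 1.0, 0.0], [1.0, 0.015, -0.0], [-0.0, 0.0, -1.0]]
force: [0.1, -0.1, 0.1]
opening: 0.976
grasp_force: 0.0
```

```bash
python3 - <<'E'
from h import *
np.set_printoptions(precision=4,suppress=True)
a=cap('scene')
print('green top if .154/.14/.18',proj(a,[[.41,-.211,.154],[.41,-.211,.14],[.41,-.211,.18]]))
print(rel([.503,-.244,.215],4.6),bot.read_state()['position'],bot.read_state()['force'])
E
```

```text
green top if .154/.14/.18 [[177.3868 155.146 ]
 [178.101  158.8436]
 [176.0301 148.1213]]
(array([0.3125, 0.2524, 0.0623]), array([ 0.    ,  0.0001, -0.0211])) [ 0.4286 -0.3388  0.2337] [ 0.3933 -0.7798  0.2199]
```

move_arm:
  increments:
    - [0.31,0.25,0,0,0,-0.021,0.6]
    - [0.31,0.25,0,0,0,-0.021,0.6]
    - [0.31,0.25,0,0,0,-0.021,0.6]
    - [0.31,0.25,0.06,0,0,-0.021,0.6]
    - [0.31,0.25,0.06,0,0,-0.021,0.6]
    - [0.31,0.25,0.06,0,0,-0.021,0.6]
    - [0.31,0.25,0.06,0,0,-0.021,0.6]

```text
time_s: 2.77
position: [0.502, -0.2472, 0.2158]
tcp_rot: [[-0.07, 0.998, -0.0], [0.998, 0.07, -0.0], [-0.0, -0.0, -1.0]]
force: [0.5, 0.3, -0.3]
opening: 0.609
grasp_force: 0.0
```

```bash
python3 - <<'E'
from h import *
np.set_printoptions(precision=4,suppress=True)
a=cap('scene');b=cap('top')
im=np.hstack([cv2.resize(a['image'][125:215,130:220],(400,400),interpolation=cv2.INTER_CUBIC),cv2.resize(b['image'][170:260,290:380],(400,400),interpolation=cv2.INTER_CUBIC)])
cv2.imwrite('pics/c2.png',im)
s=bot.read_state();print(rel([.503,-.244,.125],4.6),s['position'],s['force'],s['opening'])
p=np.array(s['position']);print(proj(a,[p,[.503,-.244,.133]]),proj(b,[p]))
E
```

```text
(array([0.0122, 0.0035, 0.304 ]), array([ 0.0002,  0.0003, -0.0034])) [ 0.5021 -0.2477  0.2162] [-0.2088 -0.5524  1.0642] 0.5988716861009468
[[164.1846 157.4367]
 [170.659  180.6872]] [[344.1765 203.4006]]
```

View pics/c2.png

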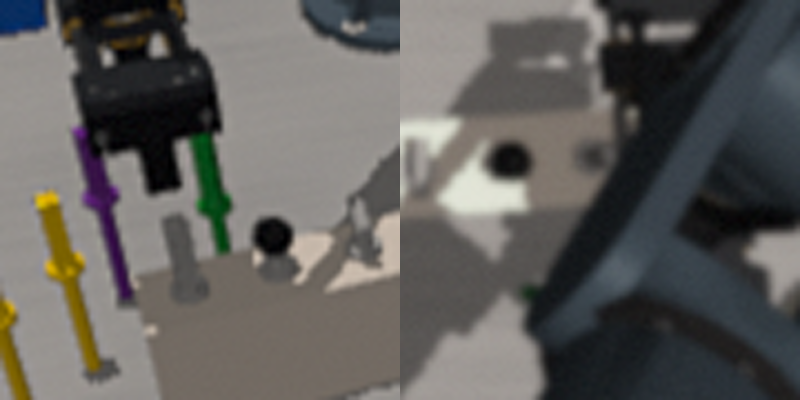

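The gripper is above the square-grip pin: finger at crop (163,180), pin at (175,217)–(188,290), and everything is in line. I'll descend and grip.

move_arm:
  increments:
    - [0.011,0.003,0.07,0,0,-0.003,0.6]
    - [0.011,0.003,0.14,0,0,-0.003,0.6]
    - [0.011,0.003,0.21,0,0,-0.003,0.6]
    - [0.011,0.003,0.27,0,0,-0.003,0.6]
    - [0.011,0.003,0.304,0,0,-0.003,0.6]
    - [0.011,0.003,0.304,0,0,-0.003,0.6]
    - [0.011,0.003,0.304,0,0,-0.003,0.3]
    - [0.011,0.003,0.304,0,0,-0.003,0.1]
    - [0.011,0.003,0.304,0,0,-0.003,0]
    - [0.011,0.003,0.304,0,0,-0.003,0]

```text
time_s: 3.7
position: [0.5037, -0.2435, 0.1255]
tcp_rot: [[-0.081, 0.997, 0.002], [0.997, 0.081, -0.001], [-0.002, 0.002, -1.0]]
force: [-0.4, -0.0, 0.5]
opening: 0.381
grasp_force: 0.0
```

move_arm:
  increments:
    - [0,0,0,0,0,0,0]
    - [0,0,0,0,0,0,0]
    - [0,0,0,0,0,0,0]
    - [0,0,0,0,0,0,0]
    - [0,0,0,0,0,0,0]
    - [0,0,0,0,0,0,0]

```text
time_s: 4.2
position: [0.5032, -0.243, 0.1248]
tcp_rot: [[-0.081, 0.997, 0.0], [0.997, 0.081, -0.0], [-0.0, 0.0, -1.0]]
force: [-0.3, 1.1, 4.3]
opening: 0.185
grasp_force: 30.0
```

move_arm:
  increments:
    - [0,0,0,0,0,0,0]
    - [0,0,0,0,0,0,0]
    - [0,0,-0.02,0,0,0,0]
    - [0,0,-0.05,0,0,0,0]
    - [0,0,-0.05,0,0,0,0]
    - [0,0,-0.05,0,0,0,0]

```text
time_s: 4.7
position: [0.5033, -0.2431, 0.1398]
tcp_rot: [[-0.081, 0.997, 0.001], [0.997, 0.081, -0.001], [-0.001, 0.001, -1.0]]
force: [-1.3, 0.6, -2.1]
opening: 0.174
grasp_force: 30.0
```

move_arm:
  increments:
    - [0,0,-0.04,0,0,0,0]
    - [0,0,-0.1,0,0,0,0]
    - [0,0,-0.18,0,0,0,0]
    - [0,0,-0.26,0,0,0,0]
    - [0,0,-0.34,0,0,0,0]
    - [0,0,-0.42,0,0,0,0]
    - [0,0,-0.5,0,0,0,0]
    - [0,0,-0.53,0,0,0,0]
    - [0,0,-0.53,0,0,0,0]
    - [0,0,-0.53,0,0,0,0]

```text
time_s: 5.53
position: [0.5026, -0.2426, 0.2976]
tcp_rot: [[-0.081, 0.997, -0.001], [0.997, 0.081, 0.001], [0.001, -0.001, -1.0]]
force: [-0.4, -0.5, -1.7]
opening: 0.179
grasp_force: 30.0
```

```bash
python3 - <<'E'
from h import *
np.set_printoptions(precision=4,suppress=True)
a=cap('scene')
cv2.imwrite('pics/c3.png',cv2.resize(a['image'][80:230,110:310],(800,600),interpolation=cv2.INTER_CUBIC))
s=bot.read_state();p=np.array(s['position'])
print(p,s['opening'],s['force'],s['moment'],(proj(a,[p+[0,0,.034],p-[0,0,.034],p-[0,0,.12]])-[110,80])*4)
for z in (.3,.24): print(rel([.5646,.213,z],4.6))
E
```

```text
[ 0.5021 -0.2423  0.2967] 0.18164896742008552 [ 0.2682  0.3365 -2.2096] [ 0.0244 -0.085   0.0213] [[192.8764 162.9719]
 [212.2648 251.9327]
 [234.4682 353.8098]]
(array([ 1.4958,  0.3306, -0.0085]), array([-0.0008, -0.0007,  0.0003]))
(array([1.4954, 0.3311, 0.1915]), array([-0.0008, -0.0007,  0.0003]))
```

View pics/c3.png

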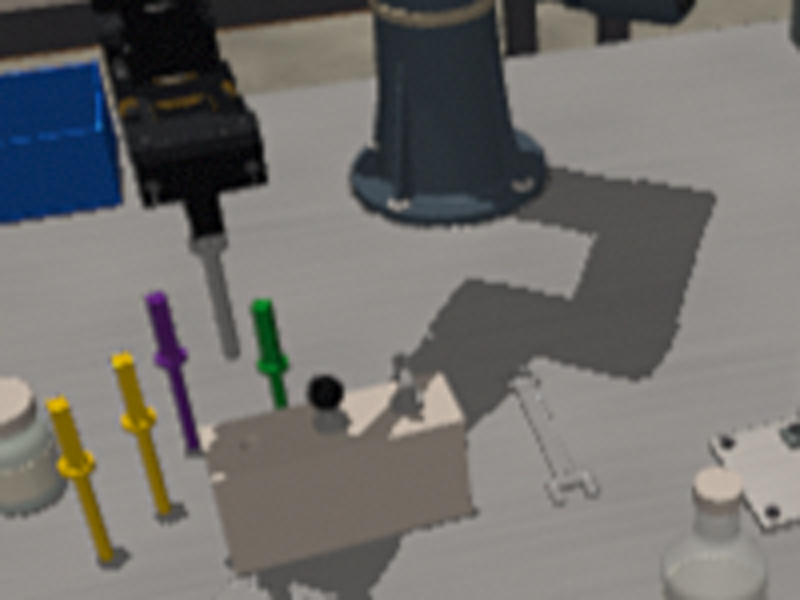

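Held straight, with the tip at crop (235,357) against a predicted (234,354). Now carrying it across.

move_arm:
  increments:
    - [0.05,0.01,0,0,0,0,0]
    - [0.15,0.03,0,0,0,0,0]
    - [0.25,0.055,0,0,0,0,0]
    - [0.36,0.08,0,0,0,0,0]
    - [0.47,0.105,0,0,0,0,0]
    - [0.58,0.13,0,0,0,0,0]
    - [0.69,0.15,0,0,0,0,0]
    - [0.8,0.175,0,0,0,0,0]
    - [0.9,0.2,0,0,0,0,0]
    - [1.0,0.22,0,0,0,0,0]

```text
time_s: 6.42
position: [0.5432, 0.0642, 0.2965]
tcp_rot: [[-0.082, 0.997, -0.004], [0.997, 0.082, 0.001], [0.001, -0.004, -1.0]]
force: [0.4, -0.4, -1.8]
opening: 0.179
grasp_force: 30.0
```

move_arm:
  increments:
    - [0.1,0.022,0,0,0,0,0]
    - [0.2,0.044,0,0,0,0,0]
    - [0.3,0.066,0,0,0,0,0]
    - [0.4,0.088,0,0,0,0,0]
    - [0.46,0.1,0,0,0,0,0]
    - [0.495,0.11,0,0,0,0,0]
    - [0.495,0.11,0.05,0,0,0,0]
    - [0.495,0.11,0.09,0,0,0,0]
    - [0.495,0.11,0.11,0,0,0,0]
    - [0.495,0.11,0.11,0,0,0,0]

```text
time_s: 7.25
position: [0.5634, 0.2117, 0.2626]
tcp_rot: [[-0.081, 0.997, -0.006], [0.997, 0.081, -0.001], [-0.001, -0.006, -1.0]]
force: [0.5, -0.6, -0.9]
opening: 0.178
grasp_force: 30.0
```

```bash
python3 - <<'E'
from h import *
np.set_printoptions(precision=4,suppress=True)
a=cap('scene')
cv2.imwrite('pics/c4.png',cv2.resize(a['image'][110:215,270:410],(800,600),interpolation=cv2.INTER_CUBIC))
s=bot.read_state();p=np.array(s['position'])
k=800/140
print(p,s['opening'],s['force'],(proj(a,[p-[0,0,.034],p-[0,0,.12],[.5646,.213,.112]])-[270,110]+.5)*k)
for z in (.24,): print(rel([.5646,.213,z],4.6))
E
```

```text
[0.5643 0.2117 0.2639] 0.18128244667998963 [-0.1381 -0.6455 -1.6582] [[331.6598 163.1588]
 [314.8232 301.6068]
 [311.4349 349.3723]]
(array([0.0042, 0.0016, 0.0795]), array([-0.0012,  0.0001,  0.0001]))
```

View pics/c4.png

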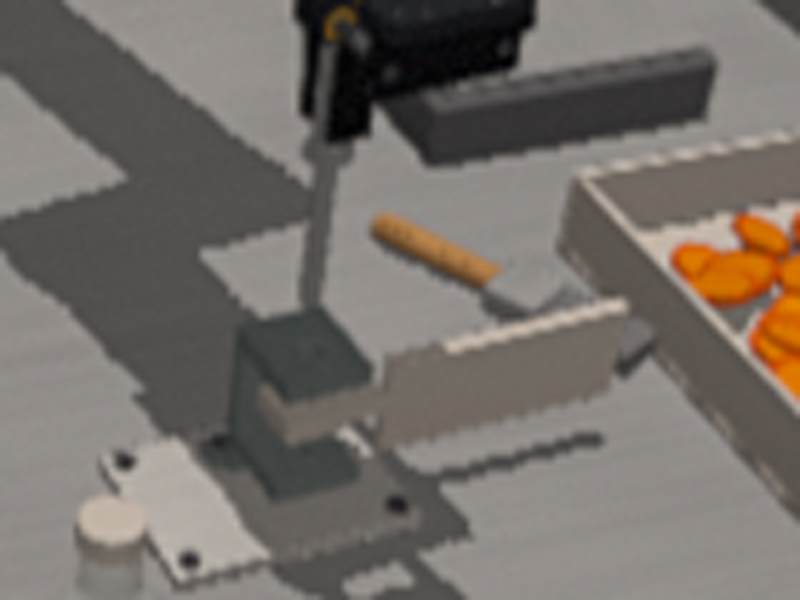

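move_arm:
  increments:
    - [0.004,0.0,0.04,0,0,0,0]
    - [0.004,0.0,0.07,0,0,0,0]
    - [0.004,0.0,0.08,0,0,0,0]
    - [0.004,0.0,0.08,0,0,0,0]
    - [0.004,0,0.08,0,0,0,0]

```text
time_s: 7.72
position: [0.5653, 0.2131, 0.2415]
tcp_rot: [[-0.081, 0.997, 0.0], [0.997, 0.081, 0.0], [0.0, 0.0, -1.0]]
force: [0.3, -0.1, -1.4]
opening: 0.18
grasp_force: 30.0
```

```bash
python3 - <<'E'
from h import *
np.set_printoptions(precision=4,suppress=True,linewidth=200)
a=cap('scene');c0=cv2.imread('pics/scene0.png')
s=bot.read_state();p=np.array(s['position'])
print(p,s['force'],s['moment'],proj(a,[p-[0,0,.034],p-[0,0,.075],p-[0,0,.12],[.5646,.213,.112]]))
g=a['image'].astype(int).sum(2);print('now cols 314-340');print(np.c_[np.arange(136,176),g[136:176,314:340]])
print('then');print(np.c_[np.arange(164,178),c0.astype(int).sum(2)[164:178,314:340]])
E
```

```text
[0.5656 0.2132 0.2418] [-1.0038  0.1666 -1.5571] [ 0.0021 -0.141  -0.0375] [[327.4089 144.6452]
 [325.9877 156.1998]
 [324.5044 168.259 ]
 [324.0011 170.6401]]
now cols 314-340
[[136 339 414 ... 432 433 431]
 [137 248 338 ... 431 429 427]
 [138 235 242 ... 427 426 425]
 ...
 [173 174 163 ... 336 299 312]
 [174 197 170 ... 324 295 314]
 [175 207 188 ... 312 296 319]]
then
[[164 428 428 428 418 412 408 397 385 369 354 341 334 344 386 417 427 427 432 430 431 435 433 429 430 433 428]
 [165 407 398 391 374 367 355 344 340 342 340 340 336 336 355 402 429 433 432 432 430 426 430 426 429 428 427]
 [166 363 351 340 344 340 343 345 338 342 343 343 339 335 339 366 401 427 428 431 428 425 429 426 430 431 431]
 [167 346 345 343 342 337 336 346 342 345 342 344 339 340 338 348 362 400 426 433 431 431 429 436 432 430 430]
 [168 344 347 345 346 345 345 348 351 347 345 347 343 349 343 343 342 361 410 433 437 432 434 432 433 432 431]
 [169 330 349 347 343 346 350 347 346 324 315 326 343 350 354 343 344 339 373 422 439 434 433 430 428 425 423]
 [170 288 337 346 348 344 347 344 323 257 238 252 283 329 349 350 344 334 338 388 421 429 431 431 422 424 429]
 [171 212 289 336 345 344 344 348 313 242 196 187 209 297 343 348 342 341 336 346 398 423 430 432 419 450 499]
 [172 165 206 290 338 346 345 345 333 302 276 270 278 324 343 341 342 340 341 342 367 408 426 432 387 478 566]
 [173 174 161 211 315 348 346 341 343 343 345 350 350 353 352 348 346 344 350 346 345 353 390 424 338 423 477]
 [174 194 164 157 265 333 349 348 338 337 345 350 352 352 353 355 345 340 322 318 293 267 342 414 319 308 327]
 [175 204 177 153 187 285 341 346 345 346 345 349 352 338 324 317 297 273 246 233 198 195 339 401 298 287 303]
 [176 203 194 182 160 205 285 338 350 338 323 319 303 274 256 240 206 190 195 188 192 226 393 410 295 293 308]
 [177 201 229 247 209 168 209 295 301 277 252 246 214 200 194 195 195 218 272 299 367 414 497 485 352 304 305]]
```

```bash
python3 - <<'E'
from h import *
import sys
np.set_printoptions(precision=4,suppress=True,linewidth=250,threshold=sys.maxsize)
a=cap('scene')
g=a['image'].astype(int).sum(2);print(np.c_[np.arange(142,174),g[142:174,314:338]])
E
```

```text
[[142 246 244 240 243 240 240 238 236 234 224 221 233 230 258 223 239 245 257 406 441 437 429 422 425]
 [143 242 245 242 247 245 246 246 243 236 212 227 241 239 288 263 254 241 265 400 436 429 424 421 418]
 [144 241 242 242 245 249 244 244 245 244 221 225 239 241 253 249 245 246 302 408 428 423 422 418 423]
 [145 243 246 244 247 243 245 243 245 245 237 231 239 248 251 250 291 335 390 427 432 425 429 428 430]
 [146 241 245 242 244 238 244 243 246 243 243 227 225 245 253 250 366 428 437 436 433 433 431 431 423]
 [147 243 239 241 245 242 239 242 240 249 244 228 230 247 256 270 411 443 442 435 437 438 421 408 402]
 [148 242 245 246 237 245 245 245 245 249 246 222 232 252 253 282 410 440 438 437 435 423 380 354 350]
 [149 250 247 247 244 243 244 242 241 242 251 218 226 252 254 296 415 443 433 434 434 387 310 297 299]
 [150 248 237 244 239 236 244 244 241 249 326 264 234 256 255 305 412 434 430 430 432 358 253 237 276]
 [151 237 239 242 243 244 322 344 342 355 418 321 248 247 253 322 415 429 430 433 435 383 257 193 216]
 [152 241 248 324 346 350 416 437 437 434 444 311 241 251 249 347 420 
[... 1496 characters left out ...]
 197 197 199 197 197 232 263 260 216 186 195 264 370 437 450 441 442 443 442 441]
 [168 200 197 200 202 200 197 199 198 194 231 255 251 212 196 191 195 264 395 448 451 446 446 446 442]
 [169 193 199 200 197 204 201 206 205 194 223 240 228 214 203 199 191 191 298 428 452 450 443 441 444]
 [170 184 199 202 195 201 202 203 200 204 214 214 200 193 202 201 195 187 205 345 433 448 444 440 441]
 [171 170 181 198 197 198 202 195 196 206 210 202 185 185 202 204 199 194 188 235 367 434 447 447 410]
 [172 163 169 181 196 199 200 196 190 199 206 199 189 195 204 200 199 194 189 195 265 375 439 447 353]
 [173 180 165 169 195 198 198 199 195 194 200 202 198 207 206 201 195 197 194 192 191 264 376 437 333]]
```

move_arm:
  increments:
    - [0,-0.003,0.01,0,0,0,0]
    - [0,-0.003,0.02,0,0,0,0]
    - [0,-0.003,0.026,0,0,0,0]
    - [0,-0.003,0.03,0,0,0,0]
    - [0,-0.003,0.03,0,0,0,0]

```text
time_s: 8.23
position: [0.5641, 0.2132, 0.2319]
tcp_rot: [[-0.081, 0.997, -0.001], [0.997, 0.081, -0.0], [-0.0, -0.001, -1.0]]
force: [0.3, -0.2, -2.3]
opening: 0.178
grasp_force: 30.0
```

move_arm:
  increments:
    - [0,0,0.003,0,0,0,0]
    - [0,0,0.006,0,0,0,0]
    - [0,0,0.006,0,0,0,0]

```text
time_s: 8.48
position: [0.5643, 0.2132, 0.2304]
tcp_rot: [[-0.081, 0.997, -0.0], [0.997, 0.081, -0.0], [0.0, -0.0, -1.0]]
force: [0.6, -0.1, -1.3]
opening: 0.178
grasp_force: 30.0
```

Tip is at about z 0.1105 with no upward force. I'll continue in 1 mm steps.

move_arm:
  increments:
    - [0,0,0.003,0,0,0,0]
    - [0,0,0.005,0,0,0,0]
    - [0,0,0.005,0,0,0,0]

```text
time_s: 8.73
position: [0.5642, 0.2132, 0.2289]
tcp_rot: [[-0.081, 0.997, -0.0], [0.997, 0.081, -0.0], [-0.0, -0.0, -1.0]]
force: [0.7, 0.1, -1.8]
opening: 0.175
grasp_force: 30.0
```

move_arm:
  increments:
    - [0,0,0.003,0,0,0,0]
    - [0,0,0.005,0,0,0,0]
    - [0,0,0.005,0,0,0,0]

```text
time_s: 8.98
position: [0.5642, 0.2132, 0.2274]
tcp_rot: [[-0.081, 0.997, -0.0], [0.997, 0.081, -0.0], [-0.0, -0.0, -1.0]]
force: [-0.5, 0.4, -2.7]
opening: 0.175
grasp_force: 30.0
```

move_arm:
  increments:
    - [0,0,0.003,0,0,0,0]
    - [0,0,0.006,0,0,0,0]
    - [0,0,0.009,0,0,0,0]
    - [0,0,0.009,0,0,0,0]

```text
time_s: 9.32
position: [0.5642, 0.2132, 0.2246]
tcp_rot: [[-0.081, 0.997, -0.001], [0.997, 0.081, -0.0], [-0.0, -0.001, -1.0]]
force: [-0.1, -0.4, -2.2]
opening: 0.174
grasp_force: 30.0
```

move_arm:
  increments:
    - [0,0,0.003,0,0,0,0]
    - [0,0,0.006,0,0,0,0]
    - [0,0,0.01,0,0,0,0]
    - [0,0,0.01,0,0,0,0]

```text
time_s: 9.65
position: [0.5641, 0.2132, 0.2215]
tcp_rot: [[-0.081, 0.997, -0.001], [0.997, 0.081, -0.0], [-0.0, -0.001, -1.0]]
force: [-0.4, -0.3, -2.5]
opening: 0.18
grasp_force: 30.0
```

move_arm:
  increments:
    - [0,0,0.004,0,0,0,0]
    - [0,0,0.008,0,0,0,0]
    - [0,0,0.012,0,0,0,0]
    - [0,0,0.016,0,0,0,0]
    - [0,0,0.02,0,0,0,0]
    - [0,0,0.02,0,0,0,0]

```text
time_s: 10.15
position: [0.5641, 0.2132, 0.2155]
tcp_rot: [[-0.081, 0.997, -0.001], [0.997, 0.081, -0.0], [-0.0, -0.001, -1.0]]
force: [-0.3, -0.8, -1.5]
opening: 0.178
grasp_force: 30.0
```

The tip is through the upper ear, free of side force. On to the eye.

move_arm:
  increments:
    - [0,0,0.006,0,0,0,0]
    - [0,0,0.012,0,0,0,0]
    - [0,0,0.018,0,0,0,0]
    - [0,0,0.024,0,0,0,0]
    - [0,0,0.03,0,0,0,0]
    - [0,0,0.036,0,0,0,0]
    - [0,0,0.042,0,0,0,0]
    - [0,0,0.046,0,0,0,0]
    - [0,0,0.05,0,0,0,0]
    - [0,0,0.05,0,0,0,0]

```text
time_s: 10.98
position: [0.5642, 0.2132, 0.2006]
tcp_rot: [[-0.081, 0.997, -0.001], [0.997, 0.081, -0.0], [-0.0, -0.001, -1.0]]
force: [-0.5, 0.7, -1.6]
opening: 0.175
grasp_force: 30.0
```

move_arm:
  increments:
    - [0,0,0.003,0,0,0,0]
    - [0,0,0.006,0,0,0,0]
    - [0,0,0.009,0,0,0,0]
    - [0,0,0.012,0,0,0,0]
    - [0,0,0.012,0,0,0,0]

```text
time_s: 11.4
position: [0.5642, 0.2132, 0.1971]
tcp_rot: [[-0.081, 0.997, -0.0], [0.997, 0.081, -0.0], [-0.0, -0.0, -1.0]]
force: [-0.6, -0.7, -1.3]
opening: 0.178
grasp_force: 30.0
```

move_arm:
  increments:
    - [0,0,0.003,0,0,0,0]
    - [0,0,0.006,0,0,0,0]
    - [0,0,0.009,0,0,0,0]
    - [0,0,0.012,0,0,0,0]
    - [0,0,0.012,0,0,0,0]

```text
time_s: 11.82
position: [0.5642, 0.2132, 0.1934]
tcp_rot: [[-0.081, 0.997, -0.0], [0.997, 0.081, -0.0], [-0.0, -0.001, -1.0]]
force: [-0.2, -0.0, -1.2]
opening: 0.179
grasp_force: 30.0
```

move_arm:
  increments:
    - [0,0,0.009,0,0,0,0]
    - [0,0,0.018,0,0,0,0]
    - [0,0,0.027,0,0,0,0]
    - [0,0,0.036,0,0,0,0]
    - [0,0,0.045,0,0,0,0]
    - [0,0,0.054,0,0,0,0]
    - [0,0,0.063,0,0,0,0]
    - [0,0,0.072,0,0,0,0]
    - [0,0,0.08,0,0,0,0]
    - [0,0,0.08,0,0,0,0]

```text
time_s: 12.65
position: [0.5639, 0.2131, 0.169]
tcp_rot: [[-0.081, 0.997, -0.001], [0.997, 0.081, -0.0], [-0.0, -0.001, -1.0]]
force: [0.3, -0.0, -1.2]
opening: 0.182
grasp_force: 30.0
```

move_arm:
  increments:
    - [0,0,0.004,0,0,0,0]
    - [0,0,0.008,0,0,0,0]
    - [0,0,0.012,0,0,0,0]
    - [0,0,0.016,0,0,0,0]
    - [0,0,0.02,0,0,0,0]
    - [0,0,0.02,0,0,0,0]

```text
time_s: 13.15
position: [0.5642, 0.2132, 0.1634]
tcp_rot: [[-0.081, 0.997, -0.0], [0.997, 0.081, -0.0], [-0.0, -0.0, -1.0]]
force: [0.2, 0.4, -0.3]
opening: 0.178
grasp_force: 30.0
```

move_arm:
  increments:
    - [0,0,0.003,0,0,0,0]
    - [0,0,0.006,0,0,0,0]
    - [0,0,0.006,0,0,0,0]

```text
time_s: 13.4
position: [0.5642, 0.2132, 0.1617]
tcp_rot: [[-0.081, 0.997, -0.0], [0.997, 0.081, -0.0], [-0.0, -0.0, -1.0]]
force: [1.1, 0.0, -2.0]
opening: 0.179
grasp_force: 30.0
```

move_arm:
  increments:
    - [0,0,0.003,0,0,0,0]
    - [0,0,0.006,0,0,0,0]
    - [0,0,0.006,0,0,0,0]

```text
time_s: 13.65
position: [0.5642, 0.2132, 0.1599]
tcp_rot: [[-0.081, 0.997, -0.0], [0.997, 0.081, -0.0], [-0.0, -0.0, -1.0]]
force: [-0.6, -0.2, -1.7]
opening: 0.178
grasp_force: 30.0
```

move_arm:
  increments:
    - [0,0,0.003,0,0,0,0]
    - [0,0,0.006,0,0,0,0]
    - [0,0,0.006,0,0,0,0]

```text
time_s: 13.9
position: [0.5642, 0.2132, 0.158]
tcp_rot: [[-0.081, 0.997, -0.0], [0.997, 0.081, -0.0], [-0.0, -0.0, -1.0]]
force: [-0.0, 0.7, -0.3]
opening: 0.177
grasp_force: 30.0
```

move_arm:
  increments:
    - [0,0,0.004,0,0,0,0]
    - [0,0,0.008,0,0,0,0]
    - [0,0,0.012,0,0,0,0]
    - [0,0,0.012,0,0,0,0]

```text
time_s: 14.23
position: [0.5641, 0.2132, 0.1543]
tcp_rot: [[-0.081, 0.997, -0.001], [0.997, 0.081, -0.0], [-0.0, -0.001, -1.0]]
force: [0.3, 0.8, -2.7]
opening: 0.179
grasp_force: 30.0
```

move_arm:
  increments:
    - [0,0,0.004,0,0,0,0]
    - [0,0,0.008,0,0,0,0]
    - [0,0,0.012,0,0,0,0]
    - [0,0,0.016,0,0,0,0]
    - [0,0,0.02,0,0,0,0]
    - [0,0,0.02,0,0,0,0]

```text
time_s: 14.73
position: [0.5641, 0.2132, 0.1483]
tcp_rot: [[-0.081, 0.997, -0.001], [0.997, 0.081, -0.0], [-0.0, -0.001, -1.0]]
force: [0.1, -0.0, -1.1]
opening: 0.177
grasp_force: 30.0
```

move_arm:
  increments:
    - [0,0,0.003,0,0,0,0]
    - [0,0,0.006,0,0,0,0]
    - [0,0,0.01,0,0,0,0]
    - [0,0,0.01,0,0,0,0]

```text
time_s: 15.07
position: [0.5642, 0.2132, 0.1454]
tcp_rot: [[-0.081, 0.997, -0.0], [0.997, 0.081, -0.0], [-0.0, -0.0, -1.0]]
force: [0.5, -0.2, -1.5]
opening: 0.178
grasp_force: 30.0
```

move_arm:
  increments:
    - [0,0,0.003,0,0,0,0]
    - [0,0,0.006,0,0,0,0]
    - [0,0,0.006,0,0,0,0]
    - [0,0,0.006,0,0,0,0]

```text
time_s: 15.4
position: [0.5643, 0.2132, 0.1438]
tcp_rot: [[-0.081, 0.997, -0.0], [0.997, 0.081, -0.0], [-0.0, -0.0, -1.0]]
force: [-0.0, -0.7, -0.8]
opening: 0.179
grasp_force: 30.0
```

move_arm:
  increments:
    - [0,0,0.003,0,0,0,0]
    - [0,0,0.006,0,0,0,0]
    - [0,0,0.006,0,0,0,0]

```text
time_s: 15.65
position: [0.5642, 0.2132, 0.1419]
tcp_rot: [[-0.081, 0.997, -0.0], [0.997, 0.081, -0.0], [-0.0, -0.0, -1.0]]
force: [-0.9, -0.7, -2.2]
opening: 0.178
grasp_force: 30.0
```

move_arm:
  increments:
    - [0,0,0.002,0,0,0,0]
    - [0,0,0.003,0,0,0,0]
    - [0,0,0.003,0,0,0,0]

```text
time_s: 15.9
position: [0.5643, 0.2132, 0.141]
tcp_rot: [[-0.081, 0.997, -0.0], [0.997, 0.081, -0.0], [-0.0, -0.0, -1.0]]
force: [-0.1, -0.5, -1.5]
opening: 0.176
grasp_force: 30.0
```

move_arm:
  increments:
    - [0,0,0.001,0,0,0,0]
    - [0,0,0.002,0,0,0,0]
    - [0,0,0.002,0,0,0,0]

```text
time_s: 16.15
position: [0.5643, 0.2132, 0.1405]
tcp_rot: [[-0.081, 0.997, -0.0], [0.997, 0.081, 0.0], [0.0, -0.0, -1.0]]
force: [0.1, 1.0, -2.0]
opening: 0.172
grasp_force: 30.0
```

move_arm:
  increments:
    - [0,0,0.001,0,0,0,0]
    - [0,0,0.002,0,0,0,0]
    - [0,0,0.002,0,0,0,0]

```text
time_s: 16.4
position: [0.5643, 0.2132, 0.1399]
tcp_rot: [[-0.081, 0.997, -0.0], [0.997, 0.081, 0.0], [0.0, -0.0, -1.0]]
force: [-0.0, -0.0, -1.8]
opening: 0.178
grasp_force: 30.0
```

move_arm:
  increments:
    - [0,0,0.001,0,0,0,0]
    - [0,0,0.001,0,0,0,0]
    - [0,0,0.001,0,0,0,0]

```text
time_s: 16.65
position: [0.5643, 0.2132, 0.1398]
tcp_rot: [[-0.081, 0.997, 0.0], [0.997, 0.081, -0.0], [-0.0, 0.0, -1.0]]
force: [0.0, 0.4, 0.2]
opening: 0.175
grasp_force: 30.0
```

move_arm:
  increments:
    - [0,0,0.001,0,0,0,0]
    - [0,0,0.001,0,0,0,0]
    - [0,0,0.001,0,0,0,0]

```text
time_s: 16.9
position: [0.5644, 0.2133, 0.1398]
tcp_rot: [[-0.081, 0.997, 0.0], [0.997, 0.081, 0.0], [0.0, 0.0, -1.0]]
force: [-1.0, -0.4, 3.3]
opening: 0.179
grasp_force: 30.0
```

The upward force at TCP z 0.1398 shows the collar is seated. Release and retreat upward.

move_arm:
  increments:
    - [0,0,0,0,0,0,0]
    - [0,0,0,0,0,0,0]
    - [0,0,0,0,0,0,0.3]
    - [0,0,0,0,0,0,0.5]
    - [0,0,0,0,0,0,0.5]
    - [0,0,0,0,0,0,0.5]
    - [0,0,0,0,0,0,0.5]
    - [0,0,0,0,0,0,0.5]
    - [0,0,0,0,0,0,0.5]

```text
time_s: 17.65
position: [0.5644, 0.2132, 0.1392]
tcp_rot: [[-0.081, 0.997, -0.0], [0.997, 0.081, 0.0], [0.0, -0.0, -1.0]]
force: [0.5, 0.1, 0.5]
opening: 0.49
grasp_force: 0.0
```

move_arm:
  increments:
    - [0,0,-0.03,0,0,0,0.5]
    - [0,0,-0.08,0,0,0,0.5]
    - [0,0,-0.14,0,0,0,0.5]
    - [0,0,-0.22,0,0,0,0.5]
    - [0,0,-0.3,0,0,0,0.5]
    - [0,0,-0.38,0,0,0,0.5]
    - [0,0,-0.4,0,0,0,0.5]
    - [0,0,-0.4,0,0,0,0.5]

```text
time_s: 18.32
position: [0.5657, 0.2135, 0.2622]
tcp_rot: [[-0.081, 0.997, 0.006], [0.997, 0.081, 0.001], [0.001, 0.006, -1.0]]
force: [-0.4, 0.5, 0.2]
opening: 0.496
grasp_force: 0.0
```

```bash
python3 - <<'E'
from h import *
a=cap('scene')
cv2.imwrite('pics/c5.png',cv2.resize(a['image'][110:215,270:410],(800,600),interpolation=cv2.INTER_CUBIC))
s=bot.read_state();p=np.array(s['position'])
print(p,s['opening'],s['force'],(proj(a,[[.5643,.2132,.174],[.5643,.2132,.115]])-[270,110]+.5)*800/140)
E
```

```text
[0.56453827 0.2132798  0.26018065] 0.5000875387893493 [-0.55488034 -0.32557847 -0.47971919] [[323.17241184 254.19876045]
 [312.09864994 344.54661389]]
```

View pics/c5.png

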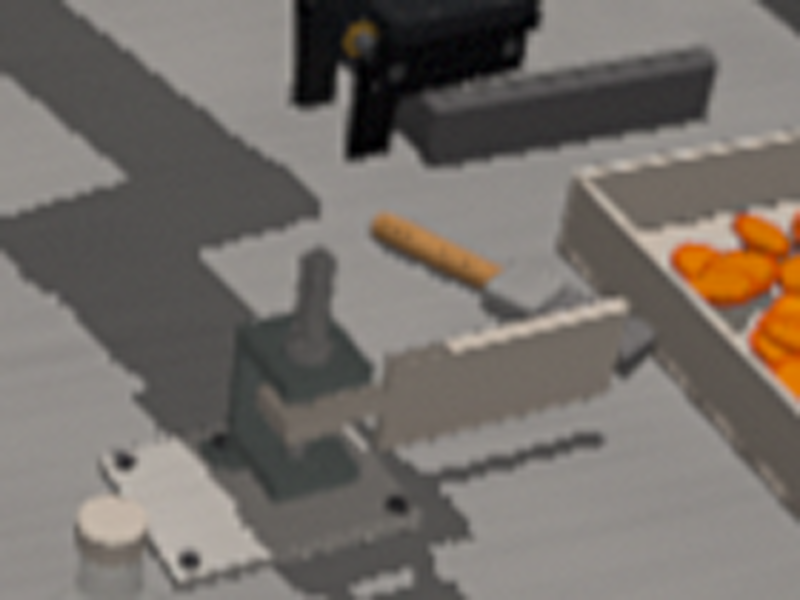

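The pin stands upright with its grip at (318,255)–(312,345) and its collar on the upper ear. The gripper is clear of it.

```bash
python3 -c "
from rig import workorder
print(workorder.hand_in())"
```

```text
the job is handed in; nothing more can be done
None
```

The square-grip pin is through the upper ear, eye and lower ear with its collar seated on the upper ear; I released it and handed the job in at about 18 s of the 72 s, but the hand-in returned no verdict.

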